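Clamp the batten and hold the sprung saw sled at its start mark

ROBOT

A 6-joint arm with a two-finger parallel gripper is mounted at the origin on the work surface. World frame = base frame: x ahead of the robot, y to its left, z up, the work surface at z = 0. Lengths are in m, angles in rad, forces in N, time in s.
With the tool pointing down it reaches from about 0.25 to 0.775 m from the base axis. Payload 4 kg.
Tool frame: the origin (TCP) lies midway between the tips of the shut fingers; the grasp point (between the pads) lies 19 mm behind it; y points along the fingers, z is the direction in which the jaws open and shut, and the axes are right-handed (so a half turn about y gives the same grasp; the last joint's range is limited). The gripper opens to 94 mm and grips with 3 to 60 N. Pads are 16 mm wide; open, the fingers measure 119 mm over their backs; the gripper's body (75 mm by 177 mm) begins 78 mm behind the grasp point.
Start: joints at [1.073, 0.087, 1.371, -0, 1.684, -0.103], TCP at [0.212, 0.508, 0.206] pointing down, gripper open.
Joint ranges: [-3.1, 3.1], [-0.76, 2.03], [0.27, 2.55], [-1.08, 4.22], [0.17, 2.65], [-2.57, 2.57]. Speed limits (rad/s): [2.79, 2.79, 3.14, 3.14, 3.14, 3.14].

INTERFACE

Orientations are given as [roll, pitch, yaw] about the fixed x, y, z axes, in that order (R = Rz(yaw) Ry(pitch) Rx(roll)).
In Python, from bench import robot gives the robot as it stands.
- The arm moves only by the shell command python3 -m creep 'ROWS'. ROWS is JSON, a list of rows, each a list of 5 numbers: the shift along the tool's x, y, z scaled (see below), then the turn about the tool's y scaled (see below), then the gripper command: -1 is shut, 1 is fully open, values between are in proportion. A call has 1 to 20 rows; each row shifts and turns the commanded pose from where the row before left it, along the tool's axes as they then stand; what a row does not reach is not made up. The controller multiplies each number of a shift by 2.5 cm and each number of a turn by 0.12 rad. A row lasts 1/8 s, in which the tool goes at most 62.5 mm and 10.7 degrees, less where a joint would pass 70% of its speed; a pose out of reach is approached as far as the arm can. A call with a number of a shift or a turn outside -1 to 1 is refused whole. A call with a gripper value outside its range is refused whole. The fingers move at their own pace and stop on an object; the grip force is fixed at half the most. Time passes only in rows, so rows that do not move let the fingers close. It gives the time, the measured TCP pose, the force and the opening at its end, in the units of the state.
- robot.get_obs(): the state, without advancing time (a new reading comes with each control period).
- robot.snapshot(name): name is "scene" or "top"; returns a dict with "frame" (480x640x3 uint8, blue, green, red), "fx", "fy", "cx", "cy" (pixels), "dist" ([k1, k2, p1, p2, k3] as OpenCV has them; the pictures are not rectified), "world_from_camera" (4x4, takes a point from camera to world coordinates). Camera axes: x right, y up, looking along -z (the intrinsics and any distortion apply to the point x, -y, -z); pixel columns grow to the right and rows downward; lengths in m; the calibration is good to about 2 mm. A picture is of the moment at which its call begins. There is no depth.
- robot.close_job(): hands the job in, once; it reports no verdict.
Trained networks look in the newest picture that a camera, given by its name, has taken for a name from the list of things; names that differ only in an ending like _2 or _b are one class to them, and where a whole thing is asked for, a point or a joint stands for the part that bears it (a point fixed in the world has none). Each returns a list of dicts, best first, with "p" (0 to 1); they miss things now and then, are a little off and sometimes report something else, mostly with a low value. They report only what shows in the picture. A call takes as long as a camera call.
- robot.look_for(label, camera): "box" ([left, top, width, height] in pixels, round what is visible of it).
- robot.spot_point(label, camera): "centre" ([column, row] in pixels: a listed point, or the origin of a listed thing).
The state is a dict: "time": time; "joint_positions": joint angles; "qvel": joint speeds; "joint_torque": joint torques, N m; "tool_pos": TCP position; "ee_rot": TCP orientation; "wrist_force": force on the tool from outside, world axes, zero at the start; "wrist_torque": the same for the moment, N m; "width": finger opening in m.
Only numpy, scipy, OpenCV 4.12 (cv2) and the standard library are available. Lean on these libraries where they do the work, as an engineer would, in place of code of your own. Each camera call takes 0.05 s, during which the arm holds its last target. There are 200 camera calls.

TASK

The saw is switched off and the batten already lies in the sled: get it ready for the cut. First press the yellow paddle of the hold-down lever down until it latches by itself on the batten and take your hand off it; then take the red handle, pull the sled out against its return spring until the white pointer is level with the red start mark, and keep holding it there: finish with the handle still held. Do not touch the saw blade, and leave the push stick, the wax tin and the offcut where they lie.

Things in the scene. Friction and masses are not known exactly. Their poses are not given: they have to be found in the camera images.
- saw: Fixed blue saw plate 540 x 500 x 8 mm on the bench. Origin: on its underside, at bench height, 250 mm from its far edge, midway left to right. x away from the robot, y left, z up; turned by up to 0.25 rad. At rest the plywood sled (200 along x, 240 along y, 12 thick, its top 21 mm above the bench) is centred on this origin; along its far edge stands an aluminium fence, top 56 mm above the bench.
- sled: Plywood sled on the saw plate, 200 x 240 x 12 mm, with a fence along its far edge. Origin: centre of its underside, 9 mm above the bench; at rest right above the saw's origin. Axes as the saw's. It slides straight along the saw's -x (towards the robot), at most 110 mm. A spring pulls it back: about 6 N at rest plus 70 N per m; let go, it returns at once.
- handle (a point): Foot of the upright red round handle on the sled's near left part (78 mm to the robot's side and 70 mm left of the sled's origin): a post 24 mm across with a slightly wider foot, 70 mm tall. This point: centre of its foot, on the sled's top, 21 mm above the bench; the straight part lies 12 to 66 mm above it. Axes as the saw's. Grip it from above; it moves with the sled.
- pointer (a point): Tip of the small white pointer on the sled's left edge, about 22 mm above the bench; it moves with the sled.
- start_mark: Red mark at the scale strip left of the sled: an upright fin 3 mm thick (x), 24 long (y), 14 high, with a small red block behind. Fixed, but set anew each time, 55 to 85 mm towards the robot from the pointer's rest place. Origin: centre of the fin's foot, on the saw plate. Axes as the saw's. The pointer is on the mark when its x in this frame is 0.
- hold_down (a joint): Angle of the hold-down lever, rad: 0 up (sprung), 0.60 fully down. Let go before about 0.3 it springs back up; beyond that its sprung strut goes over centre, pulls it down and holds it, its rubber foot on the batten (then reads about 0.56 to 0.60). Pressing takes about 2 to 4 N on the paddle.
- paddle_top (a point): Centre of the top face of the yellow paddle (45 long, 40 wide, 14 mm thick) on the lever's free end. The lever reaches from a hinge above the fence towards the robot; hinge to paddle 115 mm. Raised, this point is about 138 mm above the bench; latched, about 76 mm, and 24 mm nearer to the robot (saw's -x). Its x axis runs along the lever to the hinge, its z is the face's normal.
- batten: Loose light-wood batten 40 x 300 x 20 mm (x, y, z) lying on the sled against the fence, below the lever. Origin: centre of its underside.
- blade: Fixed steel saw blade, 3 mm thick, standing up 34 mm above the saw plate over about 175 mm along the saw's x, in the orange insert to the right of the sled. Origin: at bench height below its middle. Not to be touched.
- push_stick: Loose orange push stick about 220 x 45 x 12 mm lying on the plate at the left. Leave it.
- wax_tin: Loose green tin, 66 mm across and 45 mm high, at the far right of the plate. Leave it.
- offcut: Loose brown wood block 70 x 40 x 30 mm at the far left of the plate. Leave it.

How it is judged:
By the outcome, as a careful person would: the job done as asked, in the order asked, and still so for the second after the job is handed in, while the arm keeps its last pose, push and grip.
It also fails if it takes over 48 s, if anything falls off the work surface, if the arm or the gripper's body presses on something with over 40 N, if the wrist force passes 120 N, or if a joint passes its speed limit or range.

## Working session

There is one attempt and no reset: what is moved stays moved. The work goes in short steps, Python scripts to look and compute and a shell command to move; the robot and the scene stay as the last step left them, time stands still between calls to the robot, and variables do not carry over. Pictures are saved under pics/ and viewed, on a budget of 10 in all, crops included, one or two more only if the job needs it, and the job is handed in when it is done.

```bash
mkdir -p pics; cat > h.py <<'E'
import numpy as np, cv2
from bench import robot
def snap(n): 
    return robot.snapshot(n)
def ray(s,uv):
    K=np.array([[s['fx'],0,s['cx']],[0,s['fy'],s['cy']],[0,0,1.]])
    p=cv2.undistortPoints(np.array([[uv]],float),K,np.array(s['dist'],float))[0,0]
    T=np.array(s['world_from_camera']); d=T[:3,:3]@np.array([p[0],-p[1],-1.]); return T[:3,3],d
def onz(s,uv,z):
    o,d=ray(s,uv); return o+d*(z-o[2])/d[2]
def proj(s,P):
    T=np.linalg.inv(np.array(s['world_from_camera'])); c=T[:3,:3]@np.array(P)+T[:3,3]
    K=np.array([[s['fx'],0,s['cx']],[0,s['fy'],s['cy']],[0,0,1.]])
    return cv2.projectPoints(np.array([[c[0],-c[1],-c[2]]]),np.zeros(3),np.zeros(3),K,np.array(s['dist'],float))[0].ravel()
def tri(a,ua,b,ub):
    o1,d1=ray(a,ua);o2,d2=ray(b,ub)
    t=np.linalg.lstsq(np.c_[d1,-d2],o2-o1,rcond=None)[0]
    p,q=o1+d1*t[0],o2+d2*t[1]; return (p+q)/2,np.linalg.norm(p-q)
E
python3 - <<'E'
from h import *
S={n:snap(n) for n in('scene','top')}
for n in S: cv2.imwrite(f'pics/{n}0.png',S[n]['frame']); print(n,np.round(S[n]['world_from_camera'],3)[:3,3])
Z=dict(saw=0,sled=.009,handle=.021,pointer=.022,start_mark=.008,paddle_top=.138,blade=0,batten=.021)
for l,z in Z.items():
    r={}
    for n in S:
        q=robot.spot_point(l,n)[:2]
        for k in q: print(l,n,round(k['p'],2),np.round(k['centre'],1),np.round(onz(S[n],k['centre'],z),4)[:2])
        if q:r[n]=q[0]['centre']
    if len(r)==2: p,e=tri(S['scene'],r['scene'],S['top'],r['top']);print('  tri',np.round(p,4),round(e,4))
o=robot.get_obs();print(o['tool_pos'],o['ee_rot'],o['time'],o['wrist_force'],o['width'])
E
```

```text
scene [1.095 0.211 0.717]
top [0.382 0.021 1.046]
saw scene 0.95 [288.1 294.8] [ 0.624  -0.0058]
saw top 0.63 [345.4 252.7] [ 0.6292 -0.0132]
saw top 0.34 [429.8 337. ] [ 0.4685 -0.2019]
  tri [ 0.6271 -0.009   0.0033] 0.0085
sled scene 0.98 [284.4 291.4] [ 0.6254 -0.0121]
sled top 0.78 [346.  248.6] [ 0.6361 -0.0134]
  tri [ 0.6328 -0.011   0.0195] 0.0043
handle scene 0.83 [330.8 263.1] [0.543  0.0467]
pointer scene 0.85 [362.7 292.1] [0.5861 0.1212]
pointer scene 0.45 [152.9 337.4] [ 0.797  -0.1725]
pointer top 0.77 [277.8 266.3] [0.5815 0.1247]
  tri [0.5827 0.1228 0.0182] 0.0045
start_mark scene 0.47 [378.6 260.5] [0.4941 0.1263]
start_mark top 0.4 [274.  307.5] [0.4972 0.1239]
start_mark top 0.31 [279.4 264.2] [0.589  0.1232]
  tri [0.4966 0.1251 0.0105] 0.0031
paddle_top scene 0.97 [248.2 232.7] [ 0.6236 -0.0719]
paddle_top top 0.91 [380.6 241.1] [ 0.6252 -0.072 ]
  tri [ 0.6247 -0.0716  0.1393] 0.0006
blade scene 0.72 [228.  209.4] [ 0.466 -0.208]
blade scene 0.47 [253.4 302.1] [ 0.6609 -0.0573]
blade top 0.85 [430.  337.8] [ 0.4669 -0.2024]
  tri [ 0.4676 -0.2042  0.0022] 0.0048
batten scene 0.78 [252.9 303.2] [ 0.676  -0.0493]
batten scene 0.74 [247.7 232. ] [ 0.5271 -0.1307]
batten top 0.83 [362.  229.2] [ 0.6785 -0.0431]
  tri [ 0.6781 -0.0452  0.0255] 0.005
[0.21157681 0.50770702 0.20553312] [-1.57064437e+00 -4.60831687e-05 -3.94806239e-01] 0.9 [-0.29139124  0.41997932 -1.27804527] 0.09400948440185825
```

View pics/scene0.png

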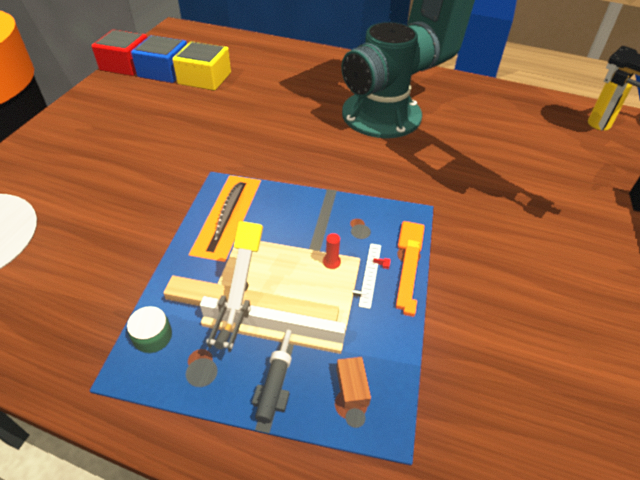

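View pics/top0.png

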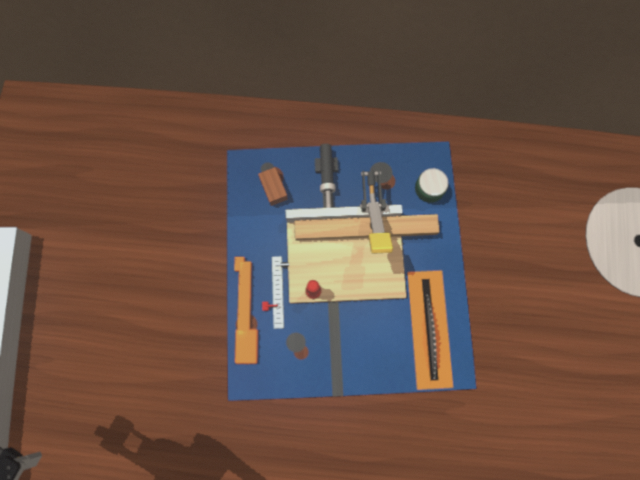

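The scene shows the yellow paddle at about (248,233), the red handle at (332,250), the pointer at (360,292) and the mark at (383,262). The top view shows the paddle at (380,243), the handle top at (313,288), the pointer at (284,265) and the mark at (268,306). I'll enlarge both views for precise positions.

```bash
python3 - <<'E'
import cv2,numpy as np
a=cv2.imread('pics/top0.png')[200:335,225:425]; b=cv2.imread('pics/scene0.png')[225:315,310:420]
a=cv2.resize(a,None,fx=4,fy=4,interpolation=cv2.INTER_CUBIC)
cv2.imwrite('pics/top0c.png',a)
b=cv2.resize(b,None,fx=6,fy=6,interpolation=cv2.INTER_CUBIC); cv2.imwrite('pics/scene0c.png',b)
E
```

```text
(no output)
```

View pics/top0c.png

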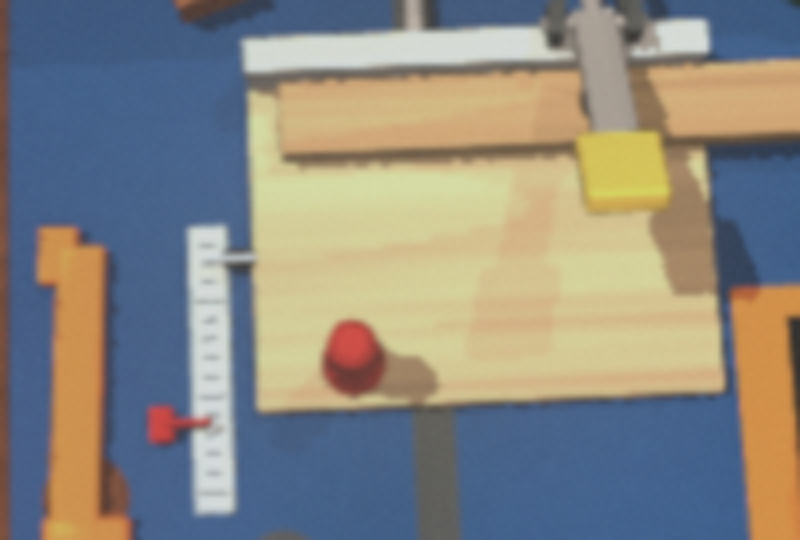

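View pics/scene0c.png

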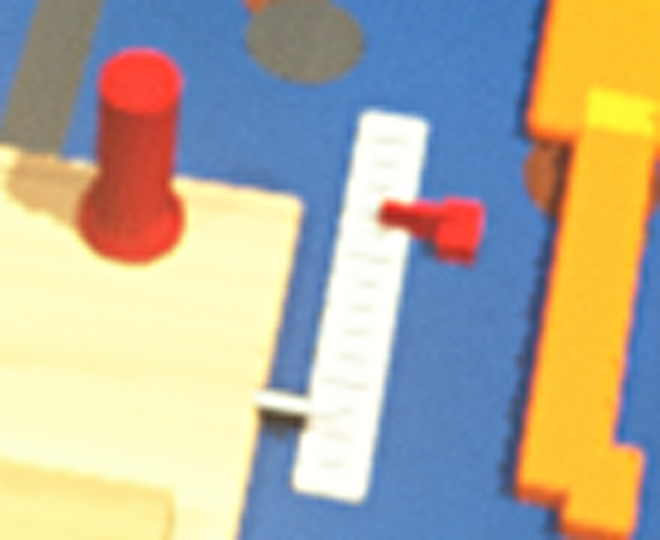

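The top crop shows the sled's near corners at (258,411) and (725,391), the pointer at (225,258), the fin at about (193,423), and the handle top at (352,345). In the scene crop the pointer tip is at about (312,409), the fin runs from (385,210) to (435,220), and the handle top is at (141,82).

```bash
python3 - <<'E'
from h import *
S=snap('scene');T=snap('top')
t=lambda u,v:((u+.5)/4-.5+225,(v+.5)/4-.5+200)
s=lambda u,v:((u+.5)/6-.5+310,(v+.5)/6-.5+225)
r=lambda p:np.round(p,4)
L=onz(T,t(258,411),.021);R=onz(T,t(725,391),.021)
d=L-R; yaw=np.arctan2(-d[0],d[1]); print('len',np.linalg.norm(d),'yaw',yaw)
ey=d/np.linalg.norm(d);ex=np.array([ey[1],-ey[0],0])
O=(L+R)/2+.1*ex; print('origin',r(O),'handle model',r(O-.078*ex+.07*ey),'bladeclear')
print('handle top tri',tri(T,t(352,345),S,s(141,82)), r(onz(T,t(352,345),.091)),r(onz(S,s(141,82),.091)))
a1,b1=onz(T,t(225,258),.022),onz(T,t(193,423),.022)
a2,b2=onz(S,s(312,409),.022),onz(S,s(408,212),.022)
for a,b in((a1,b1),(a2,b2)): print(r(a),r(b),'dx',(b-a)@ex)
P=np.array([.6247,-.0716,.1393]); print('paddle in saw',(P-O)@ex,(P-O)@ey)
print('latched',r(P-.024*ex))
o=robot.get_obs();from scipy.spatial.transform import Rotation as Ro
print(r(Ro.from_euler('xyz',o['ee_rot']).as_matrix()))
E
```

```text
len 0.23947416070898064 yaw 0.1400974096701363
origin [ 0.625  -0.0116  0.021 ] handle model [0.538  0.0469 0.021 ] bladeclear
handle top tri (array([0.53777426, 0.04679221, 0.08384473]), np.float64(0.00036893190167640425)) [0.5366 0.0468 0.091 ] [0.5441 0.0485 0.091 ]
[0.5867 0.1188 0.022 ] [0.4997 0.1253 0.022 ] dx -0.08522687673059129
[0.5882 0.1197 0.022 ] [0.5052 0.1258 0.022 ] dx -0.08129921075151045
paddle in saw -0.008643289479670998 -0.05940326210897686
latched [ 0.6009 -0.075   0.1393]
[[ 9.231e-01  0.000e+00  3.846e-01]
 [-3.846e-01  1.000e-04  9.231e-01]
 [ 0.000e+00 -1.000e+00  1.000e-04]]
```

```bash
python3 -m creep '[[0,0,0,-0.9,-1],[0,0,0,-0.9,-1],[0,0,0,-0.9,-1],[0,0,0,-0.9,-1],[0,0,0,-0.86,-1],[0.5,0,-1,0,-1],[0.5,0,-1,0,-1],[0.5,0,-1,0,-1],[0.5,0,-1,0,-1],[0.5,0,-1,0,-1],[0.5,0,-1,0,-1],[0.5,0,-1,0,-1],[0.5,0,-1,0,-1],[0.5,0,-1,0,-1],[0.5,0,-1,0,-1],[0.5,0,-1,0,-1],[0.5,0,-1,0,-1]]'
python3 -m creep '[[0.5,0,-1,0,-1],[0.5,0,-1,0,-1],[0.5,0,-1,0,-1],[0.5,0,-1,0,-1],[0.5,0,-1,0,-1],[0.5,0,-1,0,-1],[0.5,0,-1,0,-1],[0.5,0,-1,0,-1],[0.5,0,-1,0,-1],[0.5,0,-1,0,-1],[0.5,0,-1,0,-1],[0.5,0,-1,0,-1],[0.5,0,-1,0,-1],[0,0,0,0,-1],[0,0,0,0,-1]]'
```

```text
time: 3.12
tool_pos: [0.4025, 0.2309, 0.2056]
ee_rot: [-1.571, -0.001, 0.14]
wrist_force: [0.6, 0.5, -0.1]
width: 0.0003
time: 5.0
tool_pos: [0.6081, -0.0669, 0.2054]
ee_rot: [-1.57, 0.0, 0.141]
wrist_force: [-0.9, 0.3, -0.7]
width: 0.0007
```

```bash
python3 -m creep '[[0.63,0,-0.28,0,-1],[0,1,0,0,-1],[0,1,0,0,-1],[0,0.2,0,0,-1],[0,0,0,0,-1]]'; python3 - <<'E'
from h import *
S=snap('scene');T=snap('top')
a=cv2.resize(S['frame'][150:350,150:350],None,fx=2,fy=2);b=cv2.resize(T['frame'][150:350,280:480],None,fx=2,fy=2)
cv2.imwrite('pics/p1.png',np.hstack([a,b]))
E
```

```text
time: 5.62
tool_pos: [0.6248, -0.0715, 0.151]
ee_rot: [-1.571, -0.0, 0.141]
wrist_force: [0.1, 0.4, 0.8]
width: 0.0003
```

View pics/p1.png

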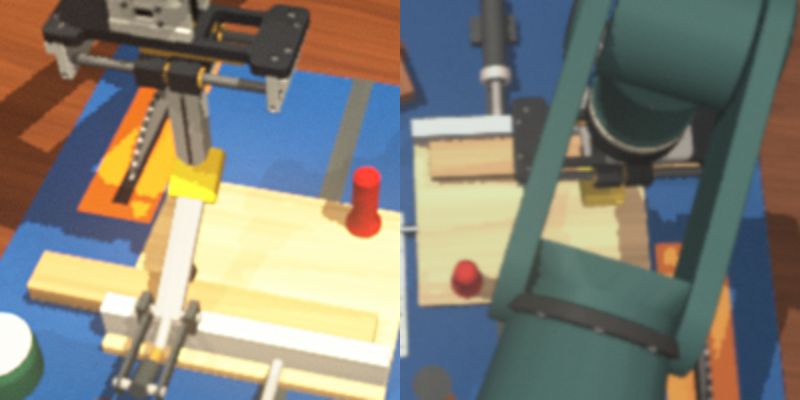

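The fingertips are centred just above the yellow paddle. Next I press along its arc.

```bash
python3 -m creep '[[0,0.26,0,0,-1],[-0.15,0.27,0,0,-1],[-0.15,0.27,0,0,-1],[-0.13,0.27,0,0,-1],[-0.12,0.27,0,0,-1],[-0.12,0.26,0,0,-1]]'; python3 -m creep '[[-0.08,0.25,0,0,-1],[-0.08,0.25,0,0,-1],[-0.06,0.25,0,0,-1],[-0.05,0.25,0,0,-1],[0,0.15,0,0,-1]]';  python3 -m creep '[[0,0,0,0,-1],[0,0,0,0,-1]]'
```

```text
time: 6.48
tool_pos: [0.608, -0.0745, 0.1095]
ee_rot: [-1.57, 0.001, 0.14]
wrist_force: [0.4, 0.5, 0.9]
width: 0.0003
time: 7.1
tool_pos: [0.6015, -0.0754, 0.0811]
ee_rot: [-1.57, 0.0, 0.14]
wrist_force: [-0.4, -0.0, -1.1]
width: 0.0003
time: 7.35
tool_pos: [0.602, -0.0755, 0.082]
ee_rot: [-1.571, -0.001, 0.14]
wrist_force: [0.6, -0.1, -0.2]
width: 0.0004
```

```bash
python3 -m creep '[[0,-1,0,0,-1],[0,-1,0,0,-1],[0,-1,0,0,0.2],[0,-1,0,0,0.2],[0,-0.4,1,0,0.2],[-0.5,0,1,0,0.2],[-0.5,0,1,0,0.2],[-0.5,0,1,0,0.2],[-0.5,0,1,0,0.2],[0,0,0,0,0.2]]'; python3 - <<'E'
from h import *
S=snap('scene');T=snap('top')
a=cv2.resize(S['frame'][150:350,150:350],None,fx=2,fy=2);b=cv2.resize(T['frame'][150:350,280:480],None,fx=2,fy=2)
cv2.imwrite('pics/p2.png',np.hstack([a,b]))
for n in('scene','top'):
  for k in robot.spot_point('paddle_top',n)[:1]: print(n,k['p'],onz({'scene':S,'top':T}[n],k['centre'],.076))
print(robot.get_obs()['joint_positions'])
E
```

```text
time: 8.6
tool_pos: [0.5344, 0.0425, 0.1926]
ee_rot: [-1.571, -0.002, 0.143]
wrist_force: [-0.1, -0.5, -0.3]
width: 0.0561
scene 0.91 [ 0.60457143 -0.07554278  0.076     ]
top 0.65 [ 0.60348576 -0.07827996  0.076     ]
[-2.97283049e-02  6.05328156e-02  1.42608181e+00 -3.19100339e-04
  1.65447155e+00 -1.74012606e+00]
```

View pics/p2.png

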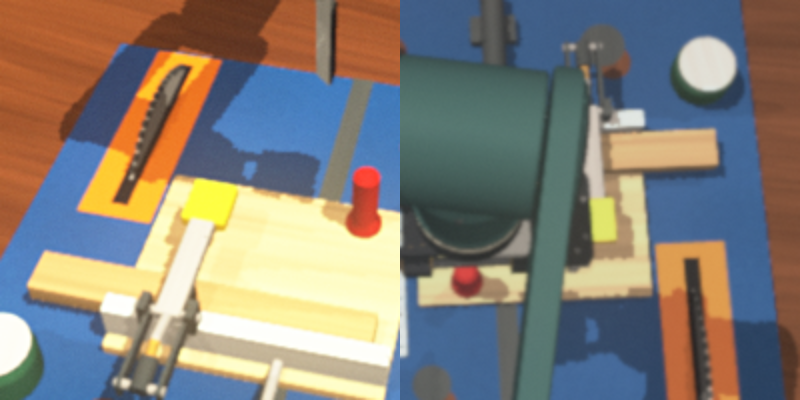

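The lever is latched: the paddle now lies flat in the left crop at (208,205), and both views put it at about (0.604,-0.077), close to the predicted latched spot. Next is a quarter turn, so the jaws close along the pull direction, and then the descent on the handle.

```bash
python3 -m creep '[[0,0,0,1,0.2],[0,0,0,1,0.2],[0,0,0,1,0.2],[0,0,0,1,0.2],[0,0,0,1,0.2],[0,0,0,1,0.2],[0,0,0,1,0.2],[0,0,0,1,0.2],[0,0,0,1,0.2],[0,0,0,1,0.2],[0,0,0,1,0.2],[0,0,0,1,0.2],[0,0,0,1,0.2],[-0.16,0,0.17,0.09,0.2],[0,1,0,0,0.2],[0,1,0,0,0.2],[0,1,0,0,0.2],[0,0,0,0,0.2]]'; python3 - <<'E'
from h import *
S=snap('scene')
cv2.imwrite('pics/p3.png',cv2.resize(S['frame'][150:300,250:450],None,fx=3,fy=3))
E
```

```text
time: 11.05
tool_pos: [0.537, 0.0458, 0.1142]
ee_rot: [-1.576, 0.001, -1.43]
wrist_force: [0.1, -0.4, -0.6]
width: 0.0565
```

View pics/p3.png

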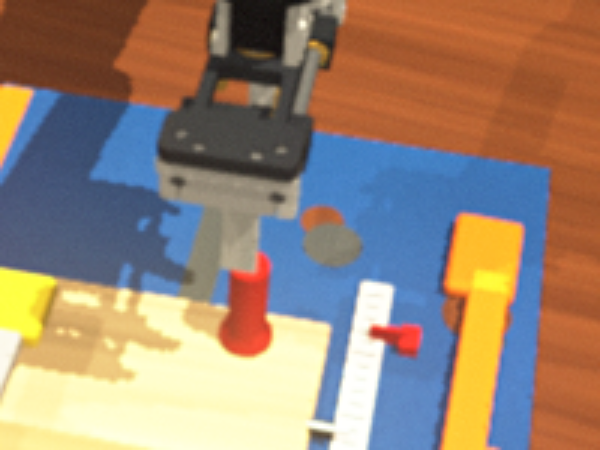

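The gripper is centred above the handle: the far finger is at (241,240) and the post at (250,290), with the offset coming from perspective. I go down and close.

```bash
python3 -m creep '[[0,0.9,0,0,0.2],[0,0.9,0,0,0.2],[0,0.9,0,0,0.2],[0,0,0,0,0.2],[0,0,0,0,-1],[0,0,0,0,-1],[0,0,0,0,-1],[0,0,0,0,-1],[0,0,0,0,-1],[0,0,0,0,-1]]'
```

```text
time: 12.35
tool_pos: [0.5384, 0.0459, 0.05]
ee_rot: [-1.571, -0.0, -1.43]
wrist_force: [-2.6, -0.7, 5.8]
width: 0.0232
```

```bash
python3 -m creep '[[0,0,-0.3,0,-1],[0,0,-0.4,0,-1],[0,0,-0.4,0,-1],[0,0,-0.4,0,-1],[0,0,-0.4,0,-1],[0,0,-0.4,0,-1],[0,0,-0.4,0,-1],[0,0,-0.2,0,-1],[0,0,0,0,-1],[0,0,0,0,-1]]'
cat > m.py <<'E'
from h import *
import sys
S=snap('scene');T=snap('top')
a=cv2.resize(S['frame'][240:315,345:400],None,fx=7,fy=7,interpolation=cv2.INTER_CUBIC)
b=cv2.resize(T['frame'][240:330,255:310],None,fx=7,fy=7,interpolation=cv2.INTER_CUBIC)[:525]
cv2.imwrite(sys.argv[1],np.hstack([a,b]))
for n in('scene','top'):
  for l in('pointer','start_mark'):
    for k in robot.spot_point(l,n)[:1]: print(n,l,round(k['p'],2),np.round(k['centre'],1))
E
python3 m.py pics/p4.png
```

```text
time: 13.6
tool_pos: [0.4704, 0.0361, 0.05]
ee_rot: [-1.562, -0.0, -1.431]
wrist_force: [11.4, 1.0, -2.9]
width: 0.0236
scene pointer 0.59 [368.3 263. ]
scene start_mark 0.61 [380.6 265.4]
```

View pics/p4.png

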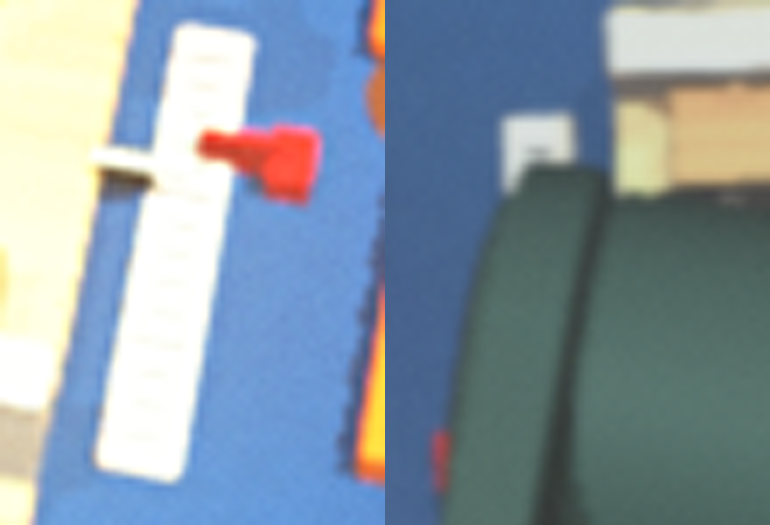

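The left crop shows the pointer at (125,160), not yet at the fin at about (215,145). The arm hides the mark in the top view. I'll measure the remaining distance from the colour profiles in the scene view.

```bash
cat > g.py <<'E'
from h import *
import sys
yaw=.1405; ex=np.array([np.cos(yaw),np.sin(yaw),0]);ey=np.array([-ex[1],ex[0],0])
def ext(p,r0):  # half-max extents
    i=int(np.argmax(p)); h=p[i]/2; a=i
    while p[a-1]>h:a-=1
    b=i
    while p[b+1]>h:b+=1
    return r0+a-(p[a]-h)/(p[a]-p[a-1]), r0+b+(p[b]-h)/(p[b]-p[b+1])
def fin(S,F,cols,r0,r1,z=.015):
    for c in cols:
        p=(F[r0:r1,c,2].astype(float)-F[r0:r1,c,1]).clip(0)
        a,b=ext(p,r0); P=onz(S,(c,(a+b)/2),z); print('fin',c,round(a,2),round(b,2),'sx',round(P@ex*1e3,2),'sy',round(P@ey*1e3,1))
def ptr(S,F,cols,r0,r1,z=.022):
    for c in cols:
        p=F[r0:r1,c,2].astype(float); p-=np.median(np.r_[p[:3],p[-3:]])
        a,b=ext(p.clip(0),r0); P=onz(S,(c,(a+b)/2),z); print('ptr',c,round(a,2),round(b,2),'sx',round(P@ex*1e3,2),'sy',round(P@ey*1e3,1))
E
python3 - <<'E'
from g import *
S=snap('scene');T=snap('top')
F0=cv2.imread('pics/scene0.png');T0=cv2.imread('pics/top0.png')
print('scene0');fin(S,F0,range(374,382),253,270);ptr(S,F0,range(353,361),283,300)
print('top0');fin(T,T0,range(269,278),298,314);ptr(T,T0,range(282,288),257,274)
print('now');fin(S,S['frame'],range(374,382),253,270);ptr(S,S['frame'],range(359,367),255,275)
E
```

```text
scene0
fin 374 257.98 261.95 sx 513.52 sy 47.3
fin 375 258.14 262.03 sx 513.38 sy 49.1
fin 376 258.28 262.16 sx 513.28 sy 51.0
fin 377 258.46 262.55 sx 513.56 sy 53.0
fin 378 258.36 263.1 sx 513.68 sy 54.9
fin 379 258.04 263.62 sx 513.5 sy 56.7
fin 380 258.06 263.91 sx 513.45 sy 58.6
fin 381 258.22 263.84 sx 513.14 sy 60.5
ptr 353 282.51 292.11 sx 590.77 sy 19.5
ptr 354 282.5 287.66 sx 585.5 sy 20.4
ptr 355 289.77 292.44 sx 598.21 sy 24.3
ptr 356 289.82 292.77 sx 598.22 sy 26.1
ptr 357 289.97 293.07 sx 598.32 sy 27.9
ptr 358 290.28 293.27 sx 598.47 sy 29.7
ptr 359 290.58 293.33 sx 598.46 sy 31.5
ptr 360 290.9 293.33 sx 598.42 sy 33.2
top0
fin 269 303.82 306.73 sx 513.75 sy 62.6
fin 270 304.03 306.49 sx 513.69 sy 60.6
fin 271 304.03 306.41 sx 513.7 sy 58.5
fin 272 304.01 306.35 sx 513.69 sy 56.5
fin 273 304.05 306.27 sx 513.65 sy 54.4
fin 274 304.04 306.22 sx 513.63 sy 52.3
fin 275 303.97 306.21 sx 513.62 sy 50.3
fin 276 303.86 306.05 sx 513.81 sy 48.2
fin 277 303.74 305.88 sx 514.03 sy 46.2
ptr 282 263.21 264.68 sx 597.83 sy 33.1
ptr 283 262.82 265.03 sx 597.78 sy 31.1
ptr 284 262.76 265.01 sx 597.78 sy 29.0
ptr 285 262.7 264.94 sx 597.82 sy 26.9
ptr 286 262.59 264.91 sx 597.89 sy 24.8
ptr 287 262.65 264.7 sx 597.97 sy 22.7
now
fin 374 258.27 261.99 sx 513.91 sy 47.3
fin 375 258.33 262.14 sx 513.74 sy 49.2
fin 376 258.43 262.27 sx 513.6 sy 51.1
fin 377 258.68 262.45 sx 513.7 sy 53.0
fin 378 258.63 263.16 sx 514.09 sy 54.9
fin 379 258.22 263.78 sx 513.91 sy 56.8
fin 380 257.96 264.12 sx 513.58 sy 58.6
fin 381 258.17 264.1 sx 513.4 sy 60.5
ptr 359 254.5 263.28 sx 523.21 sy 19.6
ptr 360 254.5 259.43 sx 518.13 sy 20.7
ptr 361 260.47 263.48 sx 529.76 sy 24.4
ptr 362 260.52 263.68 sx 529.64 sy 26.3
ptr 363 260.61 263.88 sx 529.57 sy 28.1
ptr 364 261.04 263.83 sx 529.6 sy 30.0
ptr 365 261.56 263.73 sx 529.69 sy 31.9
ptr 366 261.61 264.34 sx 530.06 sy 33.8
```

The fin is at 513.7 mm and the pointer at 529.6 mm along the saw's x. About 15.8 mm remains.

```bash
python3 -m creep '[[0,0,-0.2,0,-1],[0,0,-0.2,0,-1],[0,0,-0.15,0,-1],[0,0,-0.08,0,-1],[0,0,0,0,-1],[0,0,0,0,-1],[0,0,0,0,-1]]'
cat > n.py <<'E'
from g import *
S=snap('scene');F=S['frame'];fin(S,F,range(374,379),250,270);ptr(S,F,range(362,369),246,268)
E
python3 n.py
```

```text
time: 14.88
tool_pos: [0.4552, 0.0339, 0.05]
ee_rot: [-1.561, -0.001, -1.431]
wrist_force: [11.6, 1.5, -3.2]
width: 0.0236
fin 374 258.29 261.89 sx 513.8 sy 47.3
fin 375 258.33 262.11 sx 513.71 sy 49.2
fin 376 258.45 262.24 sx 513.59 sy 51.1
fin 377 258.66 262.45 sx 513.68 sy 53.0
fin 378 258.65 263.19 sx 514.14 sy 54.9
ptr 362 245.5 249.92 sx 494.42 sy 20.9
ptr 363 254.48 257.44 sx 514.41 sy 25.8
ptr 364 254.46 257.67 sx 514.25 sy 27.7
ptr 365 254.72 257.7 sx 514.18 sy 29.6
ptr 366 255.27 257.52 sx 514.21 sy 31.5
ptr 367 255.39 258.03 sx 514.56 sy 33.4Traceback (most recent call last):
  File "n.py", line 2, in <module>
    S=snap('scene');F=S['frame'];fin(S,F,range(374,379),250,270);ptr(S,F,range(362,369),246,268)
                                                                 ~~~^^^^^^^^^^^^^^^^^^^^^^^^^^^^
  File "g.py", line 17, in ptr
    a,b=ext(p.clip(0),r0); P=onz(S,(c,(a+b)/2),z); print('ptr',c,round(a,2),round(b,2),'sx',round(P@ex*1e3,2),'sy',round(P@ey*1e3,1))
        ~~~^^^^^^^^^^^^^^
  File "g.py", line 8, in ext
    while p[b+1]>h:b+=1
          ~^^^^^
IndexError: index 22 is out of bounds for axis 0 with size 22
```

```bash
python3 -m creep '[[0,0,-0.012,0,-1],[0,0,0,0,-1],[0,0,0,0,-1],[0,0,0,0,-1]]'; python3 - <<'E'
from g import *
S=snap('scene');F=S['frame'];ptr(S,F,range(363,367),246,268)
cv2.imwrite('pics/p5.png',cv2.resize(F[150:400,100:433],None,fx=2.4,fy=2.4,interpolation=cv2.INTER_CUBIC))
E
```

```text
time: 15.42
tool_pos: [0.4551, 0.0339, 0.0499]
ee_rot: [-1.56, -0.0, -1.431]
wrist_force: [12.4, 1.1, -4.6]
width: 0.0237
ptr 363 254.5 257.43 sx 514.43 sy 25.8
ptr 364 254.46 257.66 sx 514.24 sy 27.7
ptr 365 254.74 257.64 sx 514.12 sy 29.6
ptr 366 255.36 257.5 sx 514.29 sy 31.5
```

View pics/p5.png

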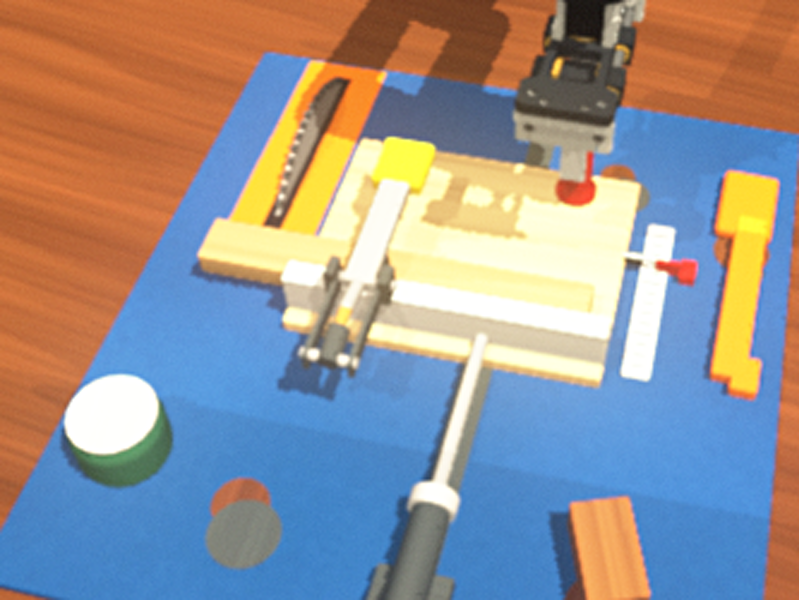

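The pointer at (640,260) lines up with the red fin at (680,268), the lever is still latched, and the handle is held. Handing in.

```bash
python3 -c "
from bench import robot
robot.close_job();o=robot.get_obs();print(o['time'],o['tool_pos'],o['width'])"
```

```text
the job is handed in; nothing more can be done
the job is handed in; nothing more can be done
```

The batten is held down, the sled is pulled out to the start mark, and the gripper is still holding the handle. I handed the job in at about 15.5 s; no verdict was reported.

- **Hold-down lever:** I pressed the yellow paddle with shut fingers along its arc, then lifted off. It stayed latched with nothing touching it: both cameras put it at about (0.604, -0.077), within about 4 mm of the latched position I had worked out. It was still down in the last picture.
- **Sled:** I gripped the red handle from above with the jaws closing along the pull direction and pulled about 84 mm. The last check showed the pointer about 0.5 mm short of the mark in the scene camera. Going by the pull measured at the arm and the first top-view picture, it is about 0.1 mm off. The arm hid the mark from the top camera at the end, so I could not check that view directly.
- **Grip and forces:** The handle is held at a 23.7 mm opening with a pull of about 12 N. The largest force in the printed readings was about 13 N.
- **Left alone:** The arm stayed clear of the blade. The push stick, wax tin and offcut look unmoved in the last picture.

One thing did not work: a final 0.3 mm nudge did not move the sled measurably.

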